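# Put the bench fume extractor back in service

## Task

The fume extractor's filter drawer has been left open. First push the drawer fully home until its catch seats; then take the gate's black knob between the fingers and slide the gate open until you feel the ball drop into the slot under the spring plunger, without running on past it. Keep hold of the knob right there and finish still gripping it, so that I can tighten the lock screw; leave the hammer, the welded coupon and the paste tin alone.

Things in the scene. Friction and masses are not known exactly. Their poses are not given: they have to be found in the camera images.
- extractor: Fixed grey sheet-steel fume-extraction box, 200 (x) by 340 (y) by 140 mm high. Origin: centre of its underside, on the bench. Its -x face, towards the robot, is the drawer side. On top two rails along y, 16 mm high, 14 mm wide, at x = -53 and +53 mm, the gate blade between them; at the +y end a frame and a flared round inlet, 116 mm across, centre y = +95 mm, its top 195 mm above the bench.
- drawer (a joint): Opening of the filter drawer in m: 0 = fully home, front plate against the box; it opens along the extractor's -x to at most 0.10. Sliding takes about 2 N; over the last 2 to 3 mm a ball catch pulls it in and keeps it there, against a hard stop.
- drawer_pull (a point): Centre of the drawer's steel bow handle: a level bar 11 mm thick, 100 mm long along the extractor's y, 28 mm in front (-x) of the drawer's front plate, 105 mm above the bench; 140 mm in front of the extractor's origin when home. The front plate is 330 mm wide and spans 19 to 136 mm above the bench.
- gate (a joint): Opening of the slide gate in m: 0 = shut; it opens (grows) along the extractor's -y, to at most 0.09. Sliding takes about 2 N; the ball draws the slot in over the last 2 to 3 mm and centres it when the knob is let loose; then about 8 N along the rail are needed to pull it out again either way.
- gate_knob (a point): Middle of the black round knob on the gate blade, where it is gripped: 25 mm diameter, 32 mm tall, upright; this point is 184 mm above the bench (knob from 168 to 200 mm, on a 12 mm stem; the blade's top is at 150 mm). It moves with the gate.
- gate_notch (a point): Centre of the ball's slot in the gate blade's edge on the drawer side, on the blade's top: 8 mm long along the slide, 18 mm wide across it. It moves with the gate and starts 30 to 70 mm to the +y side of the plunger, hidden below the frame.
- detent (a point): Point on the blade's top right below the spring plunger's ball; axes as the extractor's. The plunger is a small dark block, 38 by 22 by 16 mm, with a brass cap (top 188 mm above the bench), clamped on the drawer-side rail; where along the rail varies. The ball sits in the slot when the slot's centre lies here.
- hammer: Chipping hammer, loose, 255 mm long, lying on the bench on the extractor's -y side. Origin: middle of its length, underside. Leave alone.
- coupon: Welded T-joint coupon, loose steel, 120 by 80 by 53 mm high, on the extractor's +y side. Origin: centre of its underside. Leave alone.
- paste: White paste tin, loose, 70 mm diameter, 70 mm high, on the extractor's +y side, nearer the robot than the coupon. Origin: centre of its underside. Leave alone.

How it is judged:
By the outcome, as a careful person would: the job done as asked, in the order asked, and still so for the second after the job is handed in, while the arm keeps its last pose, push and grip.
It also fails if it takes over 61 s, if anything falls off the work surface, if the arm or the gripper's body presses on something with over 40 N, if the wrist force passes 120 N, or if a joint passes its speed limit or range.

## Robot

A 6-joint arm with a two-finger parallel gripper is mounted at the origin on the work surface. World frame = base frame: x ahead of the robot, y to its left, z up, the work surface at z = 0. Lengths are in m, angles in rad, forces in N, time in s.
With the tool pointing down it reaches from about 0.35 to 0.925 m from the base axis. Payload 6.4 kg.
Tool frame: the origin (TCP) lies midway between the tips of the shut fingers; the grasp point (between the pads) lies 19 mm behind it; z points along the fingers, y is the line along which they close (so a half turn about z gives the same grasp; the last joint's range is limited). The gripper opens to 85 mm and grips with 20 to 120 N. Pads are 22 mm wide; open, the fingers measure 114 mm over their backs; the gripper's body (76 mm by 85 mm) begins 54 mm behind the grasp point. The pads swing forward as they close: fully open they stand 13 mm farther back than shut.
Start: joints at [1.025, 0.245, 1.558, -0, 1.339, -0.174], TCP at [0.236, 0.606, 0.231] pointing down, gripper open.
Joint ranges: [-3.13, 3.13], [-1.02, 2.26], [0.13, 2.54], [-0.95, 4.09], [0.21, 2.88], [-2.74, 2.74]. Speed limits (rad/s): [2.57, 2.57, 3.14, 3.14, 3.14, 3.14].

## Interface

Orientations are given as a unit quaternion [x, y, z, w].
In Python, from cell import r gives the robot as it stands.
- The arm moves only by the tool play_rows, never from a script. Its argument "deltas" is one flat list of numbers, 6 for each row, row after row: the shift along the world's x, y, z in m, then the turn, a rotation vector about the world's x, y, z in degrees. In form: [tx, ty, tz, ax, ay, az, tx, ty, tz, ax, ay, az, ...]. A call has 1 to 5 rows; each row shifts and turns the commanded pose from where the row before left it; what a row does not reach is not made up. A row lasts 1/10 s, in which the tool goes at most 50 mm and 8.59 degrees, less where a joint would pass 70% of its speed; a pose out of reach is approached as far as the arm can. A call with a gripper value outside its range is refused whole. "fingers" is the finger opening in m, from 0 to 0.0854, set as the call begins (left out, the last holds). The fingers move at their own pace and stop on an object; "squeeze" is the grip in N (left out, the last holds). Time passes only in rows, so rows that do not move let the fingers close. It gives the time, the measured TCP pose, the force, the opening and the grip force at its end, in the units of the state.
- r.sense(): the state, without advancing time (a new reading comes with each control period).
- r.capture(name): name is "scene" or "side" or "wrist"; returns a dict with "color" (400x640x3 uint8, red, green, blue), "depth" (400x640 float32, m along the optical axis (not along the pixel's ray), 0 where there is no reading), "mtx" (3x3 intrinsics, pixels), "position" and "rotation" of the camera in the world. Camera axes: x right, y down, z forward; pixel columns grow to the right and rows downward; lengths in m; the calibration is good to about 2 mm. A picture is of the moment at which its call begins.
- r.job_done(): hands the job in; it is judged then, once.
The state is a dict: "time": time; "joint_positions": joint angles; "qd": joint speeds; "tau": joint torques, N m; "position": TCP position; "tool_rot": TCP orientation; "contact_force": force on the tool from outside, world axes, zero at the start; "torque": the same for the moment, N m; "width": finger opening in m; "grip_force": force on a finger pad.
Only numpy, scipy, OpenCV 4.12 (cv2) and the standard library are available. Lean on these libraries where they do the work, as an engineer would, in place of code of your own. Each camera call takes 0.05 s, during which the arm holds its last target. There are 200 camera calls.

## Working session

There is one attempt and no reset: what is moved stays moved. The work goes in short steps, Python scripts to look and compute and a tool call to move; the robot and the scene stay as the last step left them, time stands still between calls to the robot, and variables do not carry over. Pictures are saved under pics/ and viewed, at most 10 in all, crops included, and the job is handed in when it is done.

Besides the shell and the picture viewer there is one more tool, called after "Request:" as name(argument=value, ...) on one line, values as JSON. play_rows: Moves the arm, as the interface text tells. Its arguments: {"type":"object","properties":{"deltas":{"type":"array","items":{"type":"number"}},"fingers":{"type":"number"},"squeeze":{"type":"number"}},"required":["deltas"]}

```bash
mkdir -p pics; ls
cat > h.py <<'E'
import numpy as np, cv2
from cell import r
def cap(n,f):
    c=r.capture(n); np.savez('pics/'+f+'.npz',**c); cv2.imwrite('pics/'+f+'.png',c['color'][:,:,::-1]); return c
def world(c,u,v,d=None):
    d=c['depth'] if d is None else d
    z=d[v,u] if hasattr(d,'shape') else d
    return c['position']+c['rotation']@(z*(np.linalg.inv(c['mtx'])@[u,v,1]))
def cloud(c):
    v,u=np.mgrid[0:400,0:640]; z=c['depth']
    p=np.stack([u*z,v*z,z],-1)@np.linalg.inv(c['mtx']).T
    return p@np.array(c['rotation']).T+c['position']
E
python3 - <<'E'
from h import *
a=cap('scene','s1'); b=cap('side','d1'); s=r.sense(); print(s['tool_rot'],s['time'],s['contact_force'])
for c in(a,b): print(c['position'],np.round(c['rotation'],2).tolist())
E
```

```text
pics
[ 1.84812375e-01  9.82773435e-01 -8.16597063e-04 -3.07182202e-04] 0.1 [-0.29313345  0.52668402 -0.0208667 ]
[ 1.1882013 -0.0756746  0.8536993] [0.73, 0.59, -0.21, -0.27]
[-0.35431444 -0.30542527  1.06109212] [0.76, -0.53, 0.22, -0.32]
```

View pics/s1.png

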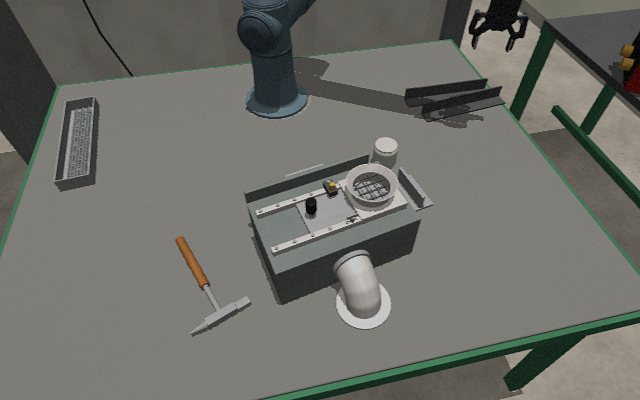

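View pics/d1.png

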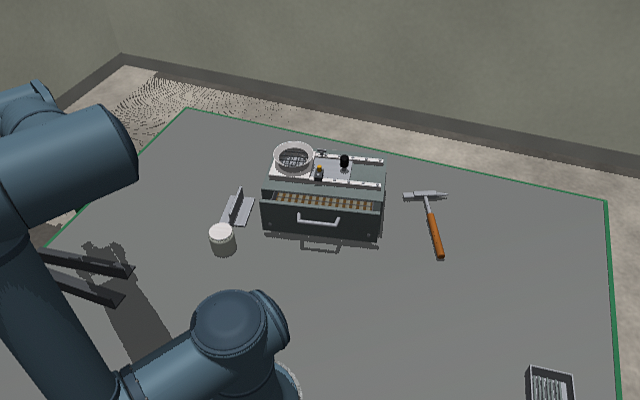

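The scene view shows the box, with the knob at about (311,205), the plunger at (331,187), the inlet at (372,187) and the drawer open toward the robot. In the side view the handle is at (318,219), the knob at (344,161) and the plunger at (319,174). The camera rotation is a quaternion, so the helper needs a fix.

```bash
sed -i 's/^from cell import r/from cell import r\nfrom scipy.spatial.transform import Rotation as R/; s/np.savez(/c["rotation"]=R.from_quat(c["rotation"]).as_matrix(); np.savez(/' h.py
python3 - <<'E'
from h import *
a=cap('scene','s2'); b=cap('side','d2')
for c,n,pts in((a,'scene',dict(knob=(311,200),plung=(331,184),bA=(283,298),bB=(418,212))),(b,'side',dict(knob=(344,156),plung=(319,168),hand=(318,222)))):
    for k,(u,v) in pts.items(): print(n,k,np.round(world(c,u,v),3))
P=np.concatenate([cloud(a).reshape(-1,3)[a['depth'].ravel()>0],cloud(b).reshape(-1,3)[b['depth'].ravel()>0]])
k=world(a,311,200)
near=np.linalg.norm(P[:,:2]-k[:2],axis=1)<.35
for lo,hi in((.152,.159),(.136,.143),(.190,.197)):
    q=P[near&(P[:,2]>lo)&(P[:,2]<hi)][:,:2].astype(np.float32)
    print(lo,len(q),cv2.minAreaRect(q),q.mean(0))
for c,n,x0,y0,x1,y1 in((a,'s',235,140,435,270),(b,'d',250,135,400,255)):
    m=cv2.resize(c['color'][y0:y1,x0:x1,::-1],None,fx=4 if n=='s' else 5,fy=4 if n=='s' else 5,interpolation=cv2.INTER_CUBIC); cv2.imwrite(f'pics/crop_{n}.png',m[:600,:800])
E
```

```text
scene knob [0.644 0.006 0.2  ]
scene plung [0.598 0.06  0.188]
scene bA [ 0.765 -0.085  0.029]
scene bB [0.581 0.302 0.001]
side knob [0.645 0.004 0.201]
side plung [0.592 0.059 0.184]
side hand [0.463 0.014 0.112]
0.152 2299 ((0.634212851524353, 0.05273328721523285), (0.12885507941246033, 0.31855812668800354), 11.890456199645996) [0.6436022  0.03556453]
0.136 7640 ((0.6109194159507751, 0.05033262073993683), (0.25737443566322327, 0.3427637815475464), 11.647631645202637) [0.6447039  0.01220883]
0.19 578 ((0.611191987991333, 0.10089876502752304), (0.20973853766918182, 0.1159282997250557), 83.50028228759766) [0.61800385 0.14094815]
```

View pics/crop_s.png

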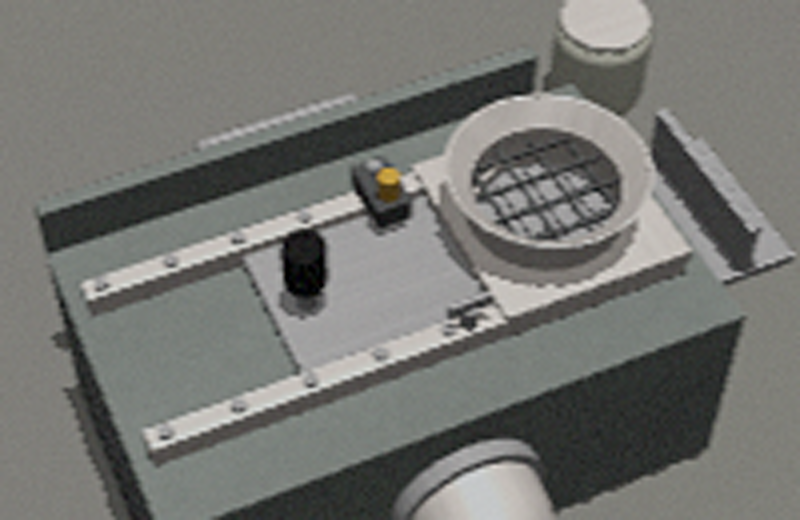

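The crop shows the knob at crop (305,262), the plunger with its brass cap at (388,183), and no slot visible yet because it is under the frame. Next I refine the extractor frame and work out the move targets.

Run:
```python
from h import *
ld=lambda f:dict(np.load('pics/'+f+'.npz'))
a,b=ld('s2'),ld('d2')
Pa,Pb=[cloud(c)[c['depth']>0] for c in(a,b)]
P=np.concatenate([Pa,Pb]); k=np.array([.644,.006])
near=np.linalg.norm(P[:,:2]-k,axis=1)<.3
q=P[near&(P[:,2]>.152)&(P[:,2]<.159)][:,:2].astype(np.float32)
best=None
# yaw from back rail & box-top edges via min-area rect of box top points behind drawer
for th in np.radians(np.arange(10.5,13,.1)):
    X=np.array([np.cos(th),np.sin(th)]); h,_=np.histogram(q@X,bins=np.arange(-1,1,.002)); s=(h.astype(float)**2).sum()
    if best is None or s>best[0]: best=(s,th)
th=best[1]; X=np.array([np.cos(th),np.sin(th)]);Y=np.array([-X[1],X[0]])
print('yaw',np.degrees(th))
def ext(m,ax): 
    d=m@ax; return np.round(np.percentile(d,[.5,2,98,99.5]),4)
print('rails x',ext(q,X),'y',ext(q,Y))
t=P[near&(P[:,2]>.137)&(P[:,2]<.143)][:,:2]; print('top x',ext(t,X),'y',ext(t,Y))
i=P[near&(P[:,2]>.192)&(P[:,2]<.197)&(np.linalg.norm(P[:,:2]-k,axis=1)>.04)][:,:2]; print('inlet x',ext(i,X),'y',ext(i,Y))
kn=P[(np.linalg.norm(P[:,:2]-k,axis=1)<.03)&(P[:,2]>.196)][:,:2]; print('knob x',ext(kn,X),'y',ext(kn,Y))
hd=Pb[(np.linalg.norm(Pb[:,:2]-[.463,.014],axis=1)<.09)&(Pb[:,2]>.09)&(Pb[:,2]<.115)]
h,e=np.histogram(hd[:,:2]@X,bins=np.arange(.42,.54,.004)); print(list(zip(np.round(e,3),h)))
bar=hd[(hd[:,2]>.106)]; bar=bar[bar[:,:2]@X<.47]; print('bar',ext(bar[:,:2],X),ext(bar[:,:2],Y))
print('plung',ext(P[near&(P[:,2]>.182)&(P[:,2]<.189)&(np.linalg.norm(P[:,:2]-[.596,.06],axis=1)<.03)][:,:2],X),ext(P[near&(P[:,2]>.182)&(P[:,2]<.189)&(np.linalg.norm(P[:,:2]-[.596,.06],axis=1)<.03)][:,:2],Y))
```

```text
yaw 11.299999999999997
rails x [0.5704 0.572  0.6942 0.695 ] y [-0.2295 -0.2255  0.0753  0.0837]
top x [0.4873 0.4935 0.7326 0.7342] y [-0.2398 -0.2376  0.0926  0.0981]
inlet x [0.5766 0.5775 0.6883 0.6902] y [-0.0535 -0.0313  0.0801  0.0818]
knob x [0.6195 0.621  0.6451 0.6457] y [-0.1333 -0.1321 -0.1108 -0.1098]
[(np.float64(0.42), np.int64(0)), (np.float64(0.424), np.int64(0)), (np.float64(0.428), np.int64(0)), (np.float64(0.432), np.int64(0)), (np.float64(0.436), np.int64(0)), (np.float64(0.44), np.int64(0)), (np.float64(0.444), np.int64(0)), (np.float64(0.448), np.int64(7)), (np.float64(0.452), np.int64(80)), (np.float64(0.456), np.int64(53)), (np.float64(0.46), np.int64(21)), (np.float64(0.464), np.int64(9)), (np.float64(0.468), np.int64(10)), (np.float64(0.472), np.int64(8)), (np.float64(0.476), np.int64(8)), (np.float64(0.48), np.int64(19)), (np.float64(0.484), np.int64(215)), (np.float64(0.488), np.int64(128)), (np.float64(0.492), np.int64(1)), (np.float64(0.496), np.int64(0)), (np.float64(0.5), np.int64(0)), (np.float64(0.504), np.int64(0)), (np.float64(0.508), np.int64(0)), (np.float64(0.512), np.int64(0)), (np.float64(0.516), np.int64(0)), (np.float64(0.52), np.int64(0)), (np.float64(0.524), np.int64(0)), (np.float64(0.528), np.int64(0)), (np.float64(0.532), np.int64(0)), (np.float64(0.536), np.int64(0))]
bar [0.4509 0.4512 0.4683 0.4696] [-0.1283 -0.1272 -0.0203 -0.0189]
plung [0.5907 0.5917 0.6054 0.607 ] [-0.063  -0.0617 -0.0501 -0.0501]
```

Request:
play_rows(deltas=[0.01,-0.045,0,0,0,7,0.015,-0.045,0,0,0,7,0.015,-0.045,0,0,0,7,0.015,-0.045,0,0,0,7,0.015,-0.045,0,0,0,5], fingers=0, squeeze=40)

```text
time: 0.7
position: [0.3062, 0.3788, 0.2311]
tool_rot: [-0.104, 0.995, -0.0, 0.0]
contact_force: [1.3, -0.7, 0.4]
width: 0.0125
grip_force: 0.0
```

Request:
play_rows(deltas=[0.013,-0.046,0,0,0,-0.6,0.013,-0.046,0,0,0,0,0.013,-0.046,0,0,0,0,0.013,-0.046,0,0,0,0,0.013,-0.046,0,0,0,0])

```text
time: 1.2
position: [0.3711, 0.1488, 0.2314]
tool_rot: [-0.097, 0.995, -0.0, 0.0]
contact_force: [1.1, 0.4, 0.8]
width: 0.0001
grip_force: 0.0
```

Request:
play_rows(deltas=[0.015,-0.046,0,0,0,0,0.015,-0.046,0,0,0,0,0.014,-0.046,0,0,0,0,0,0,0,0,0,0])

```text
time: 1.6
position: [0.4162, 0.008, 0.2316]
tool_rot: [-0.093, 0.996, -0.001, 0.0]
contact_force: [0.9, 0.7, 0.5]
width: -0.0002
grip_force: 0.0
```

Request:
play_rows(deltas=[0,0,-0.04,0,0,0.6,0,0,-0.04,0,0,0,0,0,-0.04,0,0,0,0,0,-0.022,0,0,0,0,0,0,0,0,0])

```text
time: 2.1
position: [0.4119, 0.0138, 0.086]
tool_rot: [-0.102, 0.995, 0.001, -0.004]
contact_force: [0.8, 1.1, 0.1]
width: 0.0002
grip_force: 0.0
```

Request:
play_rows(deltas=[0.0098,0.002,0,0,0,0,0.0098,0.002,0,0,0,0,0.0098,0.002,0,0,0,0,0,0,0,0,0,0])

```text
time: 2.5
position: [0.4469, 0.0186, 0.0908]
tool_rot: [-0.102, 0.995, -0.0, 0.001]
contact_force: [-0.4, -0.3, 0.1]
width: 0.0003
grip_force: 0.0
```

Request:
play_rows(deltas=[0.0059,0.0012,0,0,0,0,0.0059,0.0012,0,0,0,0,0.0059,0.0012,0,0,0,0,0.0059,0.0012,0,0,0,0,0,0,0,0,0,0])

```text
time: 3.0
position: [0.4687, 0.0234, 0.0895]
tool_rot: [-0.102, 0.995, -0.0, 0.0]
contact_force: [1.3, -0.7, -0.3]
width: 0.0
grip_force: 0.0
```

Request:
play_rows(deltas=[0.002,0.0004,0,0,0,0,0.002,0.0004,0,0,0,0,0.002,0.0004,0,0,0,0,0,0,0,0,0,0])

```text
time: 3.4
position: [0.4736, 0.0245, 0.0892]
tool_rot: [-0.102, 0.995, -0.0, -0.001]
contact_force: [-3.7, -1.3, 2.1]
width: 0.0002
grip_force: 1.7
```

Request:
play_rows(deltas=[0.002,0.0004,0,0,0,0,0.002,0.0004,0,0,0,0,0.002,0.0004,0,0,0,0,0,0,0,0,0,0])

```text
time: 3.8
position: [0.4803, 0.026, 0.0892]
tool_rot: [-0.102, 0.995, 0.0, 0.0]
contact_force: [-2.4, -0.2, -0.9]
width: 0.0002
grip_force: 0.5
```

Request:
play_rows(deltas=[0.002,0.0004,0,0,0,0,0,0,0,0,0,0])

```text
time: 4.0
position: [0.4804, 0.0261, 0.089]
tool_rot: [-0.102, 0.995, -0.0, -0.003]
contact_force: [-9.0, -1.7, 7.1]
width: 0.0001
grip_force: 5.0
```

Run:
```python
from h import *
b=cap('side','d3'); cv2.imwrite('pics/d3c.png',cv2.resize(b['color'][135:255,250:400,::-1],None,fx=5,fy=5,interpolation=cv2.INTER_CUBIC))
```

```text
(no output)
```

View pics/d3c.png

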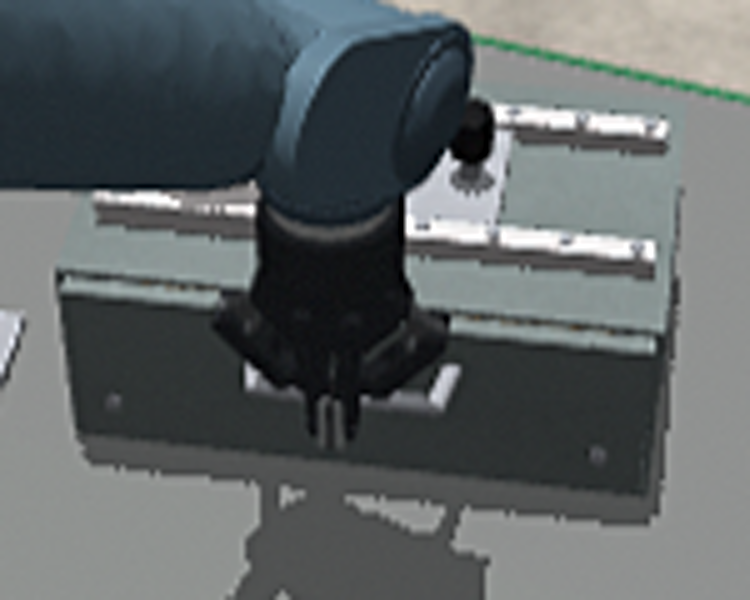

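The drawer is nearly or fully home, with a thin line still showing along the plate's top edge. I'll push firmer to confirm the stop.

Request:
play_rows(deltas=[0.002,0.0004,0,0,0,0,0,0,0,0,0,0])

```text
time: 4.25
position: [0.4805, 0.0261, 0.0889]
tool_rot: [-0.103, 0.995, -0.0, -0.006]
contact_force: [-19.3, -4.7, 14.1]
width: 0.0005
grip_force: 9.8
```

Request:
play_rows(deltas=[0.002,0.0004,0,0,0,0,0,0,0,0,0,0])

```text
time: 4.45
position: [0.4806, 0.0261, 0.0888]
tool_rot: [-0.103, 0.995, -0.0, -0.009]
contact_force: [-28.1, -8.1, 22.4]
width: -0.0001
grip_force: 14.7
```

Hard stop reached: 28 N with no further travel. I'll back off, lift, open the fingers and check.

Request:
play_rows(deltas=[-0.006,-0.0012,0,0,0,0,-0.02,-0.004,0,0,0,0,-0.03,-0.006,0,0,0,0,0,0,0.04,0,0,0,0,0,0.045,0,0,0])

```text
time: 4.95
position: [0.428, 0.0162, 0.1731]
tool_rot: [-0.102, 0.995, 0.001, -0.002]
contact_force: [1.5, -0.4, 0.3]
width: 0.0
grip_force: 0.0
```

Request:
play_rows(deltas=[0,0,0.045,0,0,0,0,0,0.045,0,0,0,0,0,0,0,0,0], fingers=0.055)

```text
time: 5.25
position: [0.4341, 0.0151, 0.2721]
tool_rot: [-0.102, 0.995, -0.002, 0.008]
contact_force: [1.0, -0.4, 0.8]
width: 0.043
grip_force: 0.0
```

Run:
```python
from h import *
b=cap('side','d4'); a=cap('scene','s4'); print(np.round(r.sense()['position'],4))
X=np.array([np.cos(np.radians(11.3)),np.sin(np.radians(11.3))]);Y=np.array([-X[1],X[0]])
P=cloud(b)[b['depth']>0]
x=P[:,:2]@X;y=P[:,:2]@Y
m=(abs(y+.07)<.15)&(P[:,2]>.03)&(P[:,2]<.08)&(x>.42)&(x<.56); print('plate front',np.median(x[m]),m.sum())
P=np.concatenate([P,cloud(a)[a['depth']>0]])
for i in range(1):
  m=(np.linalg.norm(P[:,:2]-[.644,.006],axis=1)<.03)&(P[:,2]>.196); print('knob',np.percentile(P[m][:,:2]@X,[2,98]),np.percentile(P[m][:,:2]@Y,[2,98]))
d=dict(np.load('pics/d2.npz'));P=cloud(d)[d['depth']>0];x=P[:,:2]@X;y=P[:,:2]@Y
m=(abs(y+.07)<.15)&(P[:,2]>.03)&(P[:,2]<.08)&(x>.42)&(x<.56); print('plate front before',np.median(x[m]))
cv2.imwrite('pics/both4.png',np.vstack([cv2.resize(b['color'][135:255,250:400,::-1],None,fx=2.5,fy=2.5),cv2.resize(a['color'][145:245,240:390,::-1],None,fx=2.5,fy=2.5)]))
```

```text
[0.4311 0.0157 0.2656]
plate front 0.5216178163694093 1135
knob [0.6209406  0.64452481] [-0.13252385 -0.11101094]
plate front before 0.48727820040428294
```

View pics/both4.png

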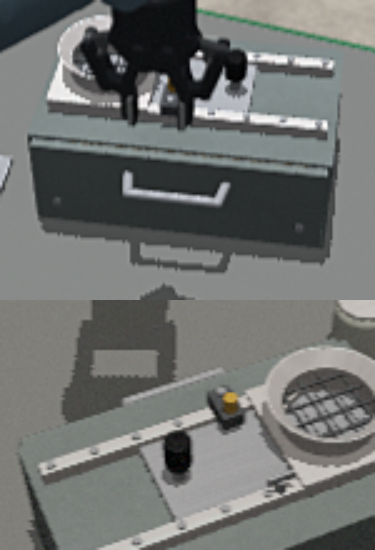

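The drawer is home: the plate front is at 0.5216, against 0.521 expected. On to the knob.

Request:
play_rows(deltas=[0.0426,-0.0022,0,0,0,0,0.0426,-0.0022,0,0,0,0,0.0426,-0.0022,0,0,0,0,0.0426,-0.0022,0,0,0,0,0.0426,-0.0022,0,0,0,0])

```text
time: 5.85
position: [0.644, 0.005, 0.2611]
tool_rot: [-0.102, 0.995, 0.001, -0.002]
contact_force: [-0.1, -0.9, 0.2]
width: 0.0549
grip_force: 0.0
```

Request:
play_rows(deltas=[0,0,0,0,0,0,0,0,0,0,0,0,0,0,0,0,0,0])

```text
time: 6.15
position: [0.642, 0.005, 0.2631]
tool_rot: [-0.102, 0.995, 0.0, -0.001]
contact_force: [-0.2, -0.3, -0.2]
width: 0.055
grip_force: 0.0
```

Request:
play_rows(deltas=[0.002,-0.0005,-0.03,0,0,0,0,0,-0.03,0,0,0,0,0,-0.02,0,0,0,0,0,-0.019,0,0,0,0,0,0,0,0,0])

```text
time: 6.65
position: [0.6421, 0.0048, 0.1625]
tool_rot: [-0.102, 0.995, 0.001, -0.003]
contact_force: [-0.3, -0.2, -1.4]
width: 0.0546
grip_force: 0.0
```

Request:
play_rows(deltas=[0,0,0,0,0,0,0,0,0,0,0,0])

```text
time: 6.85
position: [0.6458, 0.0042, 0.1674]
tool_rot: [-0.102, 0.995, -0.0, 0.002]
contact_force: [0.3, 0.3, -0.4]
width: 0.0551
grip_force: 0.0
```

Request:
play_rows(deltas=[0,0,0,0,0,0,0,0,0,0,0,0,0,0,0,0,0,0,0,0,0,0,0,0], fingers=0.01, squeeze=40)

```text
time: 7.25
position: [0.6456, 0.0041, 0.1665]
tool_rot: [-0.102, 0.995, -0.0, 0.001]
contact_force: [-2.3, -0.5, 4.8]
width: 0.0236
grip_force: 39.3
```

Request:
play_rows(deltas=[0,0,0,0,0,0,0,0,0,0,0,0,0,0,0,0,0,0])

```text
time: 7.55
position: [0.6456, 0.0041, 0.1665]
tool_rot: [-0.102, 0.995, -0.0, 0.001]
contact_force: [-2.2, -0.7, 5.2]
width: 0.0242
grip_force: 39.3
```

Request:
play_rows(deltas=[0.0008,-0.004,0,0,0,0,0.001,-0.005,0,0,0,0,0.001,-0.005,0,0,0,0,0.001,-0.005,0,0,0,0,0.0008,-0.004,0,0,0,0])

```text
time: 8.05
position: [0.6501, -0.0175, 0.1665]
tool_rot: [-0.102, 0.995, 0.001, 0.0]
contact_force: [-2.9, 5.0, 7.2]
width: 0.0241
grip_force: 39.7
```

Request:
play_rows(deltas=[0,0,0,0,0,0,0,0,0,0,0,0])

```text
time: 8.25
position: [0.6504, -0.0192, 0.1666]
tool_rot: [-0.102, 0.995, -0.001, 0.001]
contact_force: [-0.9, -1.5, 5.9]
width: 0.0239
grip_force: 39.5
```

Run:
```python
from h import *
a=cap('scene','s5'); b=cap('side','d5'); print(r.sense()['contact_force'])
f=lambda c,x,y:cv2.resize(c['color'][y:y+60,x:x+80,::-1],None,fx=6,fy=6,interpolation=cv2.INTER_CUBIC)
cv2.imwrite('pics/m5.png',cv2.resize(np.vstack([f(a,300,165),f(b,290,140)]),None,fx=.8,fy=.8))
```

```text
[-1.72784231 -1.1801938   5.31983672]
```

View pics/m5.png

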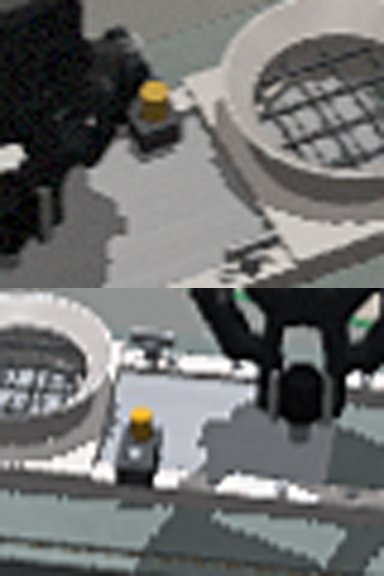

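Gripped, the gate has moved about 23 mm, and the slot is still hidden. I'll step on and look through the wrist camera.

Request:
play_rows(deltas=[0.0004,-0.002,0,0,0,0,0.0004,-0.002,0,0,0,0,0,0,0,0,0,0])

```text
time: 8.65
position: [0.6511, -0.0224, 0.1665]
tool_rot: [-0.102, 0.995, 0.0, 0.001]
contact_force: [-0.9, 0.5, 6.3]
width: 0.0239
grip_force: 39.5
```

Run:
```python
from h import *
a=cap('scene','s6'); w=cap('wrist','w6'); s=r.sense(); print(s['position'],s['contact_force'])
cv2.imwrite('pics/m6.png',np.hstack([cv2.resize(w['color'][:,:,::-1],(480,300),interpolation=cv2.INTER_AREA),cv2.resize(a['color'][165:225,320:380,::-1],(300,300),interpolation=cv2.INTER_CUBIC)]))
```

```text
[ 0.65113315 -0.02256146  0.16656678] [-0.54260777  0.96010836  6.13912064]
```

View pics/m6.png

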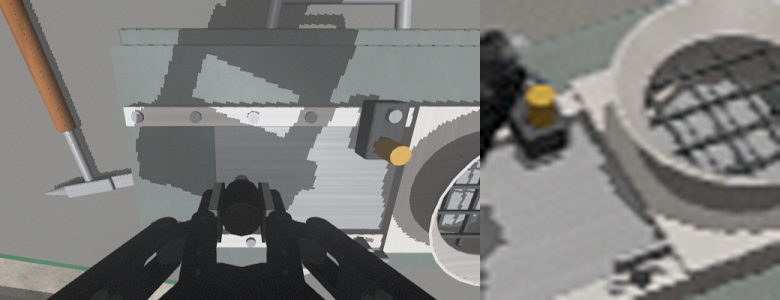

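The wrist view looks along the rail: the plunger block is at (380,130) and its cap at (400,155), hiding the place where the slot will emerge. I'll go by feel in 1 mm steps.

Request:
play_rows(deltas=[0.0002,-0.001,0,0,0,0,0,0,0,0,0,0])

```text
time: 8.95
position: [0.6512, -0.0231, 0.1665]
tool_rot: [-0.102, 0.995, 0.0, 0.001]
contact_force: [-2.0, 2.5, 6.5]
width: 0.0243
grip_force: 39.5
```

Request:
play_rows(deltas=[0.0002,-0.001,0,0,0,0,0,0,0,0,0,0])

```text
time: 9.15
position: [0.6514, -0.0239, 0.1665]
tool_rot: [-0.102, 0.995, 0.001, 0.001]
contact_force: [-2.4, 2.1, 6.8]
width: 0.0239
grip_force: 39.6
```

Request:
play_rows(deltas=[0.0002,-0.001,0,0,0,0,0,0,0,0,0,0])

```text
time: 9.35
position: [0.6516, -0.0249, 0.1665]
tool_rot: [-0.102, 0.995, 0.0, 0.001]
contact_force: [-1.0, 2.3, 5.7]
width: 0.0237
grip_force: 39.5
```

Request:
play_rows(deltas=[0.0002,-0.001,0,0,0,0,0,0,0,0,0,0])

```text
time: 9.55
position: [0.6518, -0.026, 0.1666]
tool_rot: [-0.102, 0.995, 0.0, 0.001]
contact_force: [-2.5, 2.7, 5.7]
width: 0.024
grip_force: 39.5
```

Request:
play_rows(deltas=[0.0002,-0.001,0,0,0,0,0,0,0,0,0,0])

```text
time: 9.75
position: [0.652, -0.0271, 0.1665]
tool_rot: [-0.102, 0.995, 0.0, 0.001]
contact_force: [-1.5, 1.6, 5.7]
width: 0.024
grip_force: 39.5
```

Request:
play_rows(deltas=[0.0002,-0.001,0,0,0,0,0,0,0,0,0,0])

```text
time: 9.95
position: [0.6522, -0.0281, 0.1665]
tool_rot: [-0.102, 0.995, 0.0, 0.001]
contact_force: [-1.7, 2.0, 6.6]
width: 0.024
grip_force: 39.5
```

Request:
play_rows(deltas=[0.0002,-0.001,0,0,0,0,0,0,0,0,0,0])

```text
time: 10.15
position: [0.6525, -0.0291, 0.1665]
tool_rot: [-0.102, 0.995, 0.0, 0.001]
contact_force: [-1.2, 1.8, 5.4]
width: 0.0239
grip_force: 39.5
```

Request:
play_rows(deltas=[0.0002,-0.001,0,0,0,0,0,0,0,0,0,0])

```text
time: 10.35
position: [0.6526, -0.0299, 0.1665]
tool_rot: [-0.102, 0.995, 0.001, 0.001]
contact_force: [-2.7, 2.6, 6.1]
width: 0.0247
grip_force: 39.5
```

Request:
play_rows(deltas=[0.0002,-0.001,0,0,0,0,0,0,0,0,0,0])

```text
time: 10.55
position: [0.6528, -0.0309, 0.1665]
tool_rot: [-0.102, 0.995, 0.001, 0.001]
contact_force: [-2.6, 2.4, 6.1]
width: 0.0241
grip_force: 39.5
```

Request:
play_rows(deltas=[0.0002,-0.001,0,0,0,0,0,0,0,0,0,0])

```text
time: 10.75
position: [0.6531, -0.032, 0.1666]
tool_rot: [-0.102, 0.995, 0.0, 0.001]
contact_force: [-1.0, 2.0, 5.7]
width: 0.0239
grip_force: 39.5
```

Request:
play_rows(deltas=[0.0002,-0.001,0,0,0,0,0,0,0,0,0,0])

```text
time: 10.95
position: [0.6532, -0.033, 0.1665]
tool_rot: [-0.102, 0.995, 0.0, 0.001]
contact_force: [-1.5, 2.8, 5.7]
width: 0.0236
grip_force: 39.5
```

Request:
play_rows(deltas=[0.0002,-0.001,0,0,0,0,0,0,0,0,0,0])

```text
time: 11.15
position: [0.6535, -0.0341, 0.1665]
tool_rot: [-0.102, 0.995, 0.0, 0.001]
contact_force: [-2.2, 2.0, 6.5]
width: 0.0243
grip_force: 39.5
```

Request:
play_rows(deltas=[0.0002,-0.001,0,0,0,0,0,0,0,0,0,0])

```text
time: 11.35
position: [0.6537, -0.0351, 0.1665]
tool_rot: [-0.102, 0.995, 0.0, 0.001]
contact_force: [-2.8, 2.6, 5.1]
width: 0.0239
grip_force: 39.5
```

Request:
play_rows(deltas=[0.0002,-0.001,0,0,0,0,0,0,0,0,0,0])

```text
time: 11.55
position: [0.6538, -0.036, 0.1665]
tool_rot: [-0.102, 0.995, 0.001, 0.001]
contact_force: [-1.8, 1.6, 6.8]
width: 0.024
grip_force: 39.5
```

Request:
play_rows(deltas=[0.0002,-0.001,0,0,0,0,0,0,0,0,0,0])

```text
time: 11.75
position: [0.6541, -0.0369, 0.1666]
tool_rot: [-0.102, 0.995, 0.0, 0.001]
contact_force: [-1.8, 2.1, 5.2]
width: 0.0239
grip_force: 39.5
```

Run:
```python
from h import *
a=cap('scene','s7'); w=cap('wrist','w7'); s=r.sense(); print(s['position'],s['contact_force'])
cv2.imwrite('pics/m7.png',np.hstack([cv2.resize(w['color'][110:250,460:600,::-1],(420,420),interpolation=cv2.INTER_CUBIC),cv2.resize(a['color'][165:225,310:370,::-1],(360,420),interpolation=cv2.INTER_CUBIC)]))
```

```text
[ 0.65406984 -0.03698974  0.16655225] [-2.46427292  2.95266834  6.46254434]
```

View pics/m7.png

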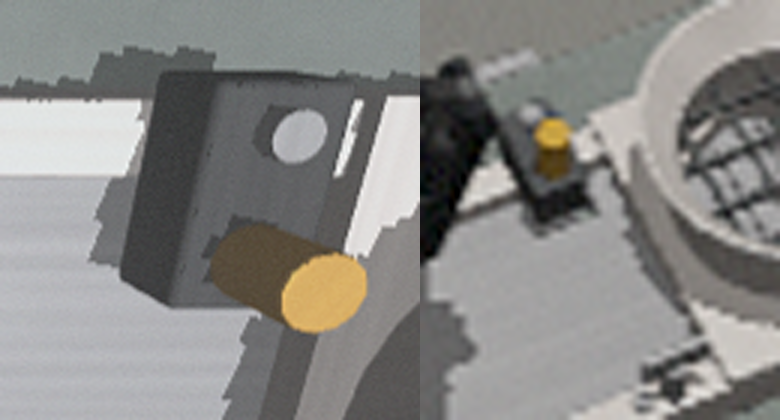

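The strip of blade between block and frame shows no slot yet. Continuing.

Request:
play_rows(deltas=[0.0002,-0.001,0,0,0,0,0,0,0,0,0,0])

```text
time: 12.05
position: [0.6543, -0.038, 0.1666]
tool_rot: [-0.102, 0.995, 0.0, 0.001]
contact_force: [0.2, 3.0, 5.5]
width: 0.0243
grip_force: 39.5
```

Request:
play_rows(deltas=[0.0002,-0.001,0,0,0,0,0,0,0,0,0,0])

```text
time: 12.25
position: [0.6545, -0.039, 0.1666]
tool_rot: [-0.102, 0.995, 0.0, 0.001]
contact_force: [-2.3, 2.5, 6.6]
width: 0.0242
grip_force: 39.5
```

Request:
play_rows(deltas=[0.0002,-0.001,0,0,0,0,0,0,0,0,0,0])

```text
time: 12.45
position: [0.6547, -0.04, 0.1665]
tool_rot: [-0.102, 0.995, 0.0, 0.001]
contact_force: [-1.2, 2.5, 5.7]
width: 0.0242
grip_force: 39.5
```

Request:
play_rows(deltas=[0.0002,-0.001,0,0,0,0,0,0,0,0,0,0])

```text
time: 12.65
position: [0.6549, -0.0411, 0.1665]
tool_rot: [-0.102, 0.995, 0.0, 0.001]
contact_force: [-1.7, 1.8, 6.8]
width: 0.0237
grip_force: 39.5
```

Request:
play_rows(deltas=[0.0002,-0.001,0,0,0,0,0,0,0,0,0,0])

```text
time: 12.85
position: [0.6551, -0.0421, 0.1665]
tool_rot: [-0.102, 0.995, 0.0, 0.001]
contact_force: [-1.0, 2.6, 6.0]
width: 0.0238
grip_force: 39.5
```

Request:
play_rows(deltas=[0.0002,-0.001,0,0,0,0,0,0,0,0,0,0])

```text
time: 13.05
position: [0.6553, -0.043, 0.1665]
tool_rot: [-0.102, 0.995, 0.0, 0.001]
contact_force: [-1.8, 3.6, 5.4]
width: 0.0242
grip_force: 39.5
```

Request:
play_rows(deltas=[0.0002,-0.001,0,0,0,0,0,0,0,0,0,0])

```text
time: 13.25
position: [0.6555, -0.044, 0.1665]
tool_rot: [-0.102, 0.995, 0.0, 0.001]
contact_force: [-1.6, 2.7, 5.5]
width: 0.0238
grip_force: 39.5
```

Request:
play_rows(deltas=[0.0002,-0.001,0,0,0,0,0,0,0,0,0,0])

```text
time: 13.45
position: [0.6558, -0.0454, 0.1666]
tool_rot: [-0.102, 0.995, 0.0, 0.001]
contact_force: [-0.6, -0.1, 6.1]
width: 0.0239
grip_force: 39.5
```

Request:
play_rows(deltas=[0.0002,-0.001,0,0,0,0,0,0,0,0,0,0])

```text
time: 13.65
position: [0.6561, -0.0468, 0.1666]
tool_rot: [-0.102, 0.995, -0.0, 0.001]
contact_force: [-1.1, -0.6, 5.9]
width: 0.024
grip_force: 39.4
```

Draw-in has started. Half-millimetre steps from here.

Request:
play_rows(deltas=[0.0001,-0.0005,0,0,0,0,0,0,0,0,0,0])

```text
time: 13.85
position: [0.6562, -0.0475, 0.1666]
tool_rot: [-0.102, 0.995, -0.0, 0.001]
contact_force: [-0.4, -1.3, 6.0]
width: 0.0245
grip_force: 39.5
```

Request:
play_rows(deltas=[0.0001,-0.0005,0,0,0,0,0,0,0,0,0,0])

```text
time: 14.05
position: [0.6564, -0.0481, 0.1665]
tool_rot: [-0.102, 0.995, -0.001, 0.001]
contact_force: [-0.3, -1.3, 5.7]
width: 0.0236
grip_force: 39.5
```

Request:
play_rows(deltas=[0.0001,-0.0005,0,0,0,0,0,0,0,0,0,0])

```text
time: 14.25
position: [0.6565, -0.0487, 0.1666]
tool_rot: [-0.102, 0.995, -0.001, 0.001]
contact_force: [-0.2, -0.3, 4.9]
width: 0.0237
grip_force: 39.5
```

Request:
play_rows(deltas=[0,0,0,0,0,0,0,0,0,0,0,0])

```text
time: 14.45
position: [0.6565, -0.0487, 0.1666]
tool_rot: [-0.102, 0.995, -0.001, 0.001]
contact_force: [-0.1, -1.2, 5.5]
width: 0.0241
grip_force: 39.5
```

Request:
play_rows(deltas=[0.0001,-0.0005,0,0,0,0,0,0,0,0,0,0])

```text
time: 14.65
position: [0.6565, -0.0488, 0.1666]
tool_rot: [-0.102, 0.995, -0.0, 0.001]
contact_force: [-0.6, -0.5, 5.3]
width: 0.0237
grip_force: 39.5
```

Request:
play_rows(deltas=[0.0001,-0.0005,0,0,0,0,0,0,0,0,0,0])

```text
time: 14.85
position: [0.6565, -0.049, 0.1666]
tool_rot: [-0.102, 0.995, 0.0, 0.001]
contact_force: [-0.9, 1.5, 6.8]
width: 0.0237
grip_force: 39.6
```

Request:
play_rows(deltas=[0.0001,-0.0005,0,0,0,0,0,0,0,0,0,0])

```text
time: 15.05
position: [0.6565, -0.0491, 0.1665]
tool_rot: [-0.102, 0.995, 0.0, 0.001]
contact_force: [-1.1, 2.8, 6.6]
width: 0.0241
grip_force: 39.6
```

Run:
```python
from h import *
s=[]
for i in range(4):
    c=r.capture('scene'); q=r.sense(); s.append(np.r_[q['contact_force'],q['position'][:2]*1000])
print(np.round(np.mean(s,0),2))
```

```text
[ -1.33   2.23   6.19 656.54 -49.06]
```

Request:
play_rows(deltas=[0.0001,-0.0005,0,0,0,0,0,0,0,0,0,0])

```text
time: 15.45
position: [0.6566, -0.0491, 0.1665]
tool_rot: [-0.102, 0.995, 0.001, 0.001]
contact_force: [-1.4, 3.7, 5.9]
width: 0.0239
grip_force: 39.6
```

Request:
play_rows(deltas=[0.0001,-0.0005,0,0,0,0,0,0,0,0,0,0])

```text
time: 15.65
position: [0.6566, -0.0493, 0.1665]
tool_rot: [-0.102, 0.995, 0.001, 0.001]
contact_force: [-3.1, 5.5, 7.3]
width: 0.0239
grip_force: 39.7
```

Clearly seated: 5.5 N of resistance with almost no motion. I'll relax the command to neutral.

Request:
play_rows(deltas=[-0.0002,0.001,0,0,0,0,-0.0002,0.0009,0,0,0,0,0,0,0,0,0,0])

```text
time: 15.95
position: [0.6565, -0.0489, 0.1666]
tool_rot: [-0.102, 0.995, -0.0, 0.001]
contact_force: [-0.5, -0.7, 6.0]
width: 0.0242
grip_force: 39.5
```

Run:
```python
from h import *
s=[]
for i in range(5):
    a=cap('scene','s9'); q=r.sense(); s.append(np.r_[q['contact_force'],q['position'][:2]*1000])
b=cap('side','d9'); w=cap('wrist','w9')
print(np.round(np.mean(s,0),2),q['time'],q['width'],q['grip_force'])
X=np.array([np.cos(np.radians(11.3)),np.sin(np.radians(11.3))]);P=cloud(b)[b['depth']>0]
x=P[:,:2]@X;y=P[:,:2]@[-X[1],X[0]]
m=(abs(y+.07)<.15)&(P[:,2]>.03)&(P[:,2]<.08)&(x>.42)&(x<.56); print('plate front',np.median(x[m]))
cv2.imwrite('pics/m9.png',np.hstack([cv2.resize(w['color'][110:250,460:600,::-1],(420,420)),cv2.resize(b['color'][135:255,250:370,::-1],(380,420))]))
```

```text
[-5.5000e-01  1.2000e-01  5.1800e+00  6.5653e+02 -4.8920e+01] 16.2 0.024216219098322642 39.504355788230896
plate front 0.5215647516132603
```

View pics/m9.png

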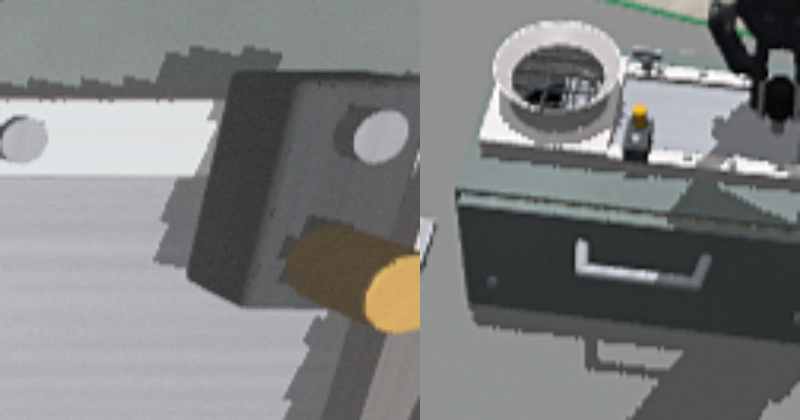

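The drawer is shut, the knob is gripped, and there is no net force along the rail. Handing in.

```bash
python3 -c "
from cell import r; print(r.job_done())"
```

```text
the job is handed in; nothing more can be done
None
```

The drawer is pushed fully home against its stop, and the gate is open about 54 mm with the ball seated in the slot. The gripper still holds the knob there, with almost no force along the rail; the hammer, coupon and tin were left alone, and the job was handed in at about 16 s.

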